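# Balance the pigment tray and slide it over the gap into its cupboard

## Task

Put the paints away for the night: first stand the loose amber jar upright in the tray, in the end of the tray that is still free, so that the two jars balance and the tray will not tip. Then slide the tray, without lifting it and without letting it dip into the gap, from the low stand across into the cupboard until it is fully home against the cupboard's back, and only then slide the shutter all the way down. Both jars must still stand in the tray, and the other things about the desk stay where they are.

Things in the scene. Friction and masses are not known exactly. Their poses are not given: they have to be found in the camera images.
- stand: Low stand of pale wood, fixed; top board 180 (x) x 136 (y) mm, its top 45 mm above the desk. Origin: on the desk under its centre. Its x axis points over the gap to the cupboard. The gap from the edge of the top board (x = +90) to the cupboard's shelf is 56 to 66 mm wide; the cupboard stands up to 8 mm aside and 0.04 rad askew to it.
- cupboard: Plywood cupboard, fixed, 204 deep x 154 wide x 167 mm high. Origin: on the desk under the middle of its front edge; x points into it. Shelf from x = 0 to the back at x = 186, top 43 mm up (2 below the stand). Inside 122 wide; opening up to z = 155; bent lead-in plates at its sides, y = +-63 at x = 0 to +-80 at x = -25, z 45 to 75. Shutter channels at y = +-62 to 79, up to z = 223.
- shutter (a joint): The cupboard's wooden front shutter, 7 mm thick at x = 4 to 11 of the cupboard. Slides straight down in its channels: 0 = up (open, as it starts; its lower edge 155 mm above the desk), 0.110 m = fully down (shut). About 4 N push it down; it stays where it is left. It cannot come down on a tray that sticks out.
- shutter_rail (a point): Middle of the top face of the shutter's pull rail, a wooden bar 80 mm long (along the cupboard's y), 14 mm thick, 14 mm high on the shutter's top edge; 281 mm above the desk when up, 171 mm when shut.
- tray: Shallow wooden tray 160 (x) x 110 (y) x 24 mm high, floor 6 mm, walls 8 mm thick, 0.10 kg; stands on the stand, about along it but askew. Origin: centre of its underside; x points to its front end, which goes first into the cupboard. Fully home its origin is at x = 106, z = 43 of the cupboard.
- amber_jar: Round amber glass jar with a dark screw cap, 46 mm across (body up to z = 46, cap 40 across above), 58 mm high, 0.19 to 0.25 kg; stands loose on the desk among other things. Origin: centre of its underside.
- pigment_pot: Round white pot with a red cap, 42 mm across, 50 mm high, 0.19 to 0.25 kg; stands in the front half of the tray. Origin: centre of its underside. With this one alone aboard, the tray overbalances before its front end reaches the shelf, unless its rear is held down.
- glue_bottle: Bystander: white glue bottle with yellow cap, 34 mm across, 82 mm high, near the amber jar. Origin: centre of its underside.
- card_tube: Bystander: upright card tube, 42 mm across, 92 mm high, near the amber jar. Origin: centre of its underside.
- turps_bottle: Bystander: amber solvent bottle with white cap, 50 mm across, 125 mm high, stands on the cutting mat left of the stand. Origin: centre of its underside.
- round_tin: Bystander: flat round white tin, 60 mm across, 24 mm high, on the desk between the cupboard and the robot. Origin: centre of its underside.
- masking_tape: Bystander: roll of masking tape, 103 mm across, 25 mm high, lies on the cupboard's roof. Origin: centre of its underside.
- wood_block: Bystander: brown wood block 30 x 75 x 22 mm, lies on the desk in the gap below the tray's way. Origin: centre of its underside.
Not all that is in view belongs to the job. What is shaped like the amber_jar but green is not meant.

How it is judged (in metres and radians):
On the way, in this order (a step that is already met when the one before it is completed fails the run):
1. the amber jar stands upright in the rear half of the tray, let go, while the tray is still on the stand (x of amber_jar in the frame of tray between -0.07 and 0 m and y of amber_jar in the frame of tray between -0.05 and 0.05 m and z of amber_jar in the frame of tray between 0.001 and 0.012 m and angle between each of amber_jar, pigment_pot's own z axis and vertical below 0.12 rad and x of pigment_pot in the frame of tray between -0.07 and 0.07 m and y of pigment_pot in the frame of tray between -0.05 and 0.05 m and z of pigment_pot in the frame of tray between 0.001 and 0.012 m and contact force between the fingers and amber_jar below 0.1 N and x of tray in the frame of stand below 0.04 m), for 0.2 s.
2. the tray is fully home in the cupboard with both jars standing in it, and the shutter is still up (x of tray in the frame of cupboard above 0.097 m and y of tray in the frame of cupboard between -0.012 and 0.012 m and z of tray in the frame of cupboard between 0.039 and 0.048 m and angle between tray's own z axis and vertical below 0.04 rad and x of amber_jar in the frame of tray between -0.07 and 0 m and y of amber_jar in the frame of tray between -0.05 and 0.05 m and z of amber_jar in the frame of tray between 0.001 and 0.012 m and angle between each of amber_jar, pigment_pot's own z axis and vertical below 0.12 rad and x of pigment_pot in the frame of tray between -0.07 and 0.07 m and y of pigment_pot in the frame of tray between -0.05 and 0.05 m and z of pigment_pot in the frame of tray between 0.001 and 0.012 m and value of joint shutter below 0.02 m), for 0.2 s.
At the end, for the whole second after the job is handed in: The tray lies level on the cupboard's shelf within 9 mm of its back, both jars stand upright in the tray (within about 7 degrees), the amber one in its rear half, all at rest, and the shutter is down to within 5 mm of shut (x of tray in the frame of cupboard above 0.097 m and y of tray in the frame of cupboard between -0.012 and 0.012 m and z of tray in the frame of cupboard between 0.039 and 0.048 m and angle between tray's own z axis and vertical below 0.04 rad and x of amber_jar in the frame of tray between -0.07 and 0 m and y of amber_jar in the frame of tray between -0.05 and 0.05 m and z of amber_jar in the frame of tray between 0.001 and 0.012 m and angle between each of amber_jar, pigment_pot's own z axis and vertical below 0.12 rad and x of pigment_pot in the frame of tray between -0.07 and 0.07 m and y of pigment_pot in the frame of tray between -0.05 and 0.05 m and z of pigment_pot in the frame of tray between 0.001 and 0.012 m and value of joint shutter above 0.105 m and linear speed of each of tray, amber_jar, pigment_pot below 0.02 m/s); the robot touches nothing.
It fails at once if the tray dips or tips by more than 4.5 degrees, or drops into the gap (angle between tray's own z axis and vertical above 0.08 rad or z of tray in the frame of stand below 0.035 m).
It fails at once if the tray is lifted more than 12 mm off the stand (z of tray in the frame of stand above 0.057 m).
It fails at once if a jar is knocked over (angle between any of amber_jar, pigment_pot's own z axis and vertical above 0.6 rad).
It fails at once if another thing is moved by more than 25 mm or knocked over (distance of any of glue_bottle, card_tube, turps_bottle, round_tin, masking_tape, wood_block from where it was at the start of the episode above 0.025 m or angle between any of glue_bottle, card_tube, turps_bottle's own z axis and vertical above 0.5 rad).
It also fails if it takes over 72 s, if anything falls off the work surface, if the arm or the gripper's body presses on something with over 40 N, if the wrist force passes 120 N, or if a joint passes its speed limit or range.

## Robot

A 6-joint arm with a two-finger parallel gripper is mounted at the origin on a cart in front of the work surface, level with it; the furniture and walls round the work are solid. World frame = base frame: x ahead of the robot, y to its left, z up, the work surface at z = 0. Lengths are in m, angles in degrees, forces in N, time in s.
With the tool pointing down it reaches from about 0.25 to 0.85 m from the base axis. Payload 12.5 kg.
Tool frame: the origin (TCP) lies at the very end of the fingers, on their centre line; the grasp point (between the pads) lies r.pinch_z behind it (r.pinch_z is the distance from the TCP to the grasp point, in m); z points along the fingers, y is the line along which they close (so a half turn about z gives the same grasp; the last joint's range is limited). The gripper opens to 93 mm and grips with 3 to 60 N. Pads are 15 mm wide; open, the fingers measure 128 mm over their backs; the gripper's body (75 mm by 188 mm) begins 65 mm behind the grasp point.
Start: joints at [69.695, 20.094, 94.641, -0, 65.266, -4.847], TCP at [0.147, 0.53, 0.219] pointing down, gripper open.
Joint ranges: [-157.81, 157.81], [-45, 120.19], [0.68, 151.7], [-89.99, 269.99], [4.06, 180], [-164.3, 164.3]. Speed limits (degrees/s): [127.2, 127.2, 159.86, 180, 180, 180].

## Interface

Orientations are given as a 3x3 rotation matrix whose columns are the frame's x, y, z axes.
In Python, from workcell import r gives the robot as it stands.
- The arm moves only by the tool step_arm, never from a script. Its argument "deltas" is a list of rows, each a list of 7 numbers: the shift along the tool's x, y, z in m, then the turn, a rotation vector about the tool's x, y, z in rad, then the opening, from 0 (shut) to 1 (fully open). A call has exactly 10 rows; each row shifts and turns the commanded pose from where the row before left it, along the tool's axes as they then stand; what a row does not reach is not made up. A row lasts 1/8 s, in which the tool goes at most 62.5 mm and 10.7 degrees, less where a joint would pass 70% of its speed; a pose out of reach is approached as far as the arm can. A call with a gripper value outside its range is refused whole. The fingers move at their own pace and stop on an object; the grip force is fixed at half the most. Time passes only in rows, so rows that do not move let the fingers close, or fill a call up. It gives the time, the measured TCP pose, the force, the opening and the grip force at its end, in the units of the state.
- r.sense(): the state, without advancing time (a new reading comes with each control period).
- r.grab_frame(name): name is "side" or "top" or "wrist"; returns a dict with "color" (420x560x3 uint8, blue, green, red), "intrinsics" (3x3 intrinsics, pixels), "extrinsics" (4x4, takes a point from world to camera coordinates); the wrist camera has in their place "hand_eye" (4x4, takes a point from camera to tool coordinates, whose origin is the TCP and whose axes are the flange's). Camera axes: x right, y down, z forward; pixel columns grow to the right and rows downward; lengths in m; the calibration is good to about 2 mm. A picture is of the moment at which its call begins: read the wrist's pose just before it. There is no depth.
- r.hand_in(): hands the job in; it is judged then, once.
Trained networks look in a picture, given as the dict that the camera call returned (one of the last four; its "shot" number tells which), for a name from the list of things; names that differ only in an ending like _2 or _b are one class to them, and where a whole thing is asked for, a point or a joint stands for the part that bears it (a point fixed in the world has none). Each returns a list of dicts, best first, with "p" (0 to 1); they miss things now and then, are a little off and sometimes report something else, mostly with a low value. They report only what shows in the picture. A call takes as long as a camera call. They do not tell look-alikes from the thing itself.
- r.find_in(picture, label): "pixel" ([row, column] in pixels, amid what is visible of it).
- r.pinpoint(picture, label): "pixel" ([row, column] in pixels: a listed point, or the origin of a listed thing).
The state is a dict: "time": time; "qpos": joint angles; "joint_velocities": joint speeds; "joint_torque": joint torques, N m; "tcp_pos": TCP position; "tcp_rot": TCP orientation; "contact_force": force on the tool from outside, world axes, zero at the start; "moment": the same for the moment, N m; "opening": opening from 0.0 (shut) to 1.0 (fully open); "finger_force": force on a finger pad.
Only numpy, scipy, OpenCV 4.12 (cv2) and the standard library are available. Lean on these libraries where they do the work, as an engineer would, in place of code of your own. Each camera call takes 0.05 s, during which the arm holds its last target. There are 200 camera calls.

## Working session

There is one attempt and no reset: what is moved stays moved. The work goes in short steps, Python scripts to look and compute and a tool call to move; the robot and the scene stay as the last step left them, time stands still between calls to the robot, and variables do not carry over. Pictures are saved under pics/ and viewed, at most 11 in all, crops included, and the job is handed in when it is done.

Besides the shell and the picture viewer there is one more tool, called after "Call:" in YAML: its name, and indented under it one key for each argument. step_arm: Moves the arm, as the interface text tells. Its arguments: {"type":"object","properties":{"deltas":{"type":"array"}},"required":["deltas"]}

```bash
mkdir -p pics; ls
cat > h.py <<'E'
import numpy as np, cv2
from workcell import r
def ray(f,px):
    K=np.array(f["intrinsics"]);d=np.linalg.inv(K)@[px[1],px[0],1]
    if "extrinsics" in f: E=np.linalg.inv(np.array(f["extrinsics"]))
    else:
        T=np.eye(4);T[:3,:3]=f["R"];T[:3,3]=f["t"];E=T@np.array(f["hand_eye"])
    return E[:3,3],E[:3,:3]@d
def at(f,px,z):
    o,d=ray(f,px);return o+d*(z-o[2])/d[2]
def proj(f,p):
    K=np.array(f["intrinsics"])
    if "extrinsics" in f: E=np.array(f["extrinsics"])
    else:
        T=np.eye(4);T[:3,:3]=f["R"];T[:3,3]=f["t"];E=np.linalg.inv(T@np.array(f["hand_eye"]))
    q=K@(E[:3,:3]@np.array(p)+E[:3,3]);return q[1]/q[2],q[0]/q[2]
def grab(n):
    s=r.sense();f=r.grab_frame(n);f["R"]=np.array(s["tcp_rot"]);f["t"]=np.array(s["tcp_pos"]);return f
E
python3 - <<'E'
from h import *
np.set_printoptions(precision=3,suppress=True)
s=r.sense();print(s["time"],s["tcp_pos"],s["tcp_rot"],r.pinch_z,s["opening"])
Z=dict(stand=0,cupboard=0,shutter_rail=.281,tray=.045,amber_jar=0,pigment_pot=.051,glue_bottle=0,card_tube=0,turps_bottle=0,round_tin=0,masking_tape=.167,wood_block=0)
for n in("top","side"):
    f=grab(n);cv2.imwrite(f"pics/{n}0.png",f["color"])
    for k,z in Z.items():
        print(n,k,[(np.round(d["pixel"]),round(d["p"],2),at(f,d["pixel"],z)[:2]) for d in r.pinpoint(f,k)[:3]])
E
```

```text
pics
0.0 [0.146 0.53  0.218] [[-0.964  0.267 -0.   ]
 [ 0.267  0.964 -0.001]
 [ 0.    -0.001 -1.   ]] 0.0188 1.0030469943083529
top stand [(array([233., 246.]), 0.44, array([0.561, 0.227]))]
top cupboard [(array([216., 250.]), 0.81, array([0.609, 0.219]))]
top shutter_rail [(array([194., 247.]), 0.84, array([0.61 , 0.216]))]
top tray [(array([245., 199.]), 0.83, array([0.524, 0.342]))]
top amber_jar [(array([279., 353.]), 0.88, array([ 0.451, -0.058])), (array([240., 363.]), 0.77, array([ 0.553, -0.085])), (array([262., 384.]), 0.59, array([ 0.496, -0.141]))]
top pigment_pot [(array([234., 214.]), 0.83, array([0.553, 0.305]))]
top glue_bottle [(array([234., 216.]), 0.63, array([0.557, 0.306])), (array([260., 294.]), 0.52, array([0.495, 0.098]))]
top card_tube [(array([238., 334.]), 0.5, array([ 0.556, -0.008]))]
top turps_bottle [(array([192., 163.]), 0.62, array([0.664, 0.454]))]
top round_tin [(array([286., 263.]), 0.56, array([0.427, 0.177]))]
top masking_tape []
top wood_block [(array([231., 244.]), 0.66, array([0.567, 0.233]))]
side stand []
side cupboard [(array([270., 278.]), 
[... 285 characters left out ...]
 (array([183., 348.]), 0.8, array([ 0.492, -0.151])), (array([190., 326.]), 0.59, array([ 0.552, -0.104]))]
side pigment_pot [(array([288., 294.]), 0.61, array([0.546, 0.305]))]
side glue_bottle [(array([241., 339.]), 0.86, array([0.479, 0.092])), (array([179., 276.]), 0.38, array([ 0.706, -0.114]))]
side card_tube [(array([211., 320.]), 0.7, array([ 0.551, -0.009]))]
side turps_bottle [(array([353., 226.]), 0.8, array([0.652, 0.464]))]
side round_tin [(array([271., 353.]), 0.77, array([0.428, 0.181]))]
side masking_tape [(array([185., 264.]), 0.62, array([0.67 , 0.109])), (array([272., 350.]), 0.16, array([0.427, 0.325]))]
side wood_block [(array([278., 294.]), 0.62, array([0.561, 0.24 ]))]
```

View pics/top0.png

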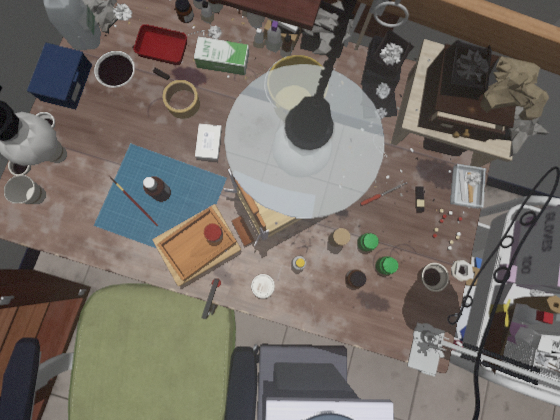

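View pics/side0.png

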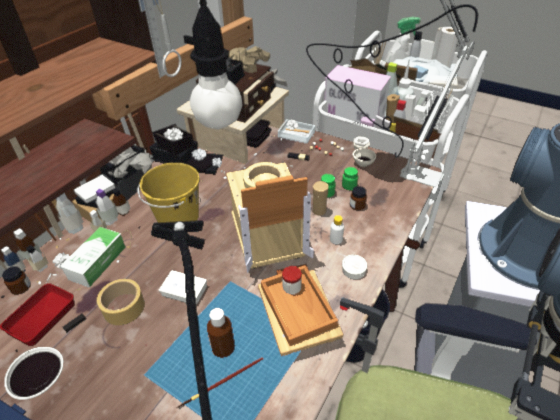

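The top view shows the amber jar with its dark cap at (279,353) and the green jars at (240,369) and (265,388). The tray is at (245,199) with the red-capped pot in its front half. The cupboard's shutter is at about (220,248). Both pictures agree to within about 1 cm. Next I move above the stand for a closer look.

Call:
step_arm:
  deltas:
    - [-0.034,-0.011,-0.018,0,0,0,1]
    - [-0.034,-0.011,-0.018,0,0,0,1]
    - [-0.034,-0.011,-0.018,0,0,0,1]
    - [-0.034,-0.011,-0.018,0,0,0,1]
    - [-0.034,-0.011,-0.018,0,0,0,1]
    - [-0.034,-0.011,-0.018,0,0,0,1]
    - [-0.034,-0.011,-0.018,0,0,0,1]
    - [-0.034,-0.011,-0.018,0,0,0,1]
    - [-0.034,-0.011,-0.018,0,0,0,1]
    - [-0.034,-0.011,-0.018,0,0,0,1]

```text
time: 2.55
tcp_pos: [0.4458, 0.3327, 0.3993]
tcp_rot: [[-0.964, 0.267, 0.0], [0.267, 0.964, 0.0], [-0.0, 0.0, -1.0]]
contact_force: [-0.4, 0.8, -0.5]
opening: 0.998
finger_force: 0.0
```

Run:
```python
from h import *
np.set_printoptions(precision=3,suppress=True)
s=r.sense();print(s["time"],s["tcp_pos"],s["qpos"])
Z=dict(stand=0,cupboard=0,shutter_rail=.281,tray=.045,pigment_pot=.051,amber_jar=0,wood_block=0)
f=grab("wrist");cv2.imwrite("pics/w1.png",f["color"]);print(np.array(f["hand_eye"]),f["intrinsics"])
for k,z in Z.items():
    print(k,[(np.round(d["pixel"]),round(d["p"],2),at(f,d["pixel"],z)[:2]) for d in r.pinpoint(f,k)[:3]])
np.save("w1.npy",f,allow_pickle=True)
# lamp globe triangulation
a=grab("top");b=grab("side")
o1,d1=ray(a,(140,304));o2,d2=ray(b,(100,215))
t=np.linalg.lstsq(np.c_[d1,-d2],o2-o1,rcond=None)[0];print("lamp",o1+d1*t[0],o2+d2*t[1])
```

```text
2.55 [0.446 0.333 0.399] [ 31.935  14.013  77.815   0.004  88.162 -42.606]
[[ 0.    -0.964 -0.267  0.074]
 [ 1.    -0.     0.001 -0.001]
 [-0.001 -0.267  0.964 -0.166]
 [ 0.     0.     0.     1.   ]] [[318.094   0.    272.002]
 [  0.    318.094 211.795]
 [  0.      0.      1.   ]]
stand []
cupboard [(array([265., 237.]), 0.74, array([0.612, 0.217]))]
shutter_rail [(array([373., 211.]), 0.98, array([0.607, 0.219]))]
tray [(array([241., 237.]), 0.72, array([0.548, 0.241])), (array([216., 292.]), 0.66, array([0.53 , 0.344]))]
pigment_pot [(array([236., 269.]), 0.58, array([0.552, 0.298]))]
amber_jar [(array([226.,  71.]), 0.93, array([ 0.452, -0.059])), (array([276.,  78.]), 0.6, array([ 0.55 , -0.089])), (array([256.,  42.]), 0.57, array([ 0.492, -0.138]))]
wood_block [(array([364., 160.]), 0.18, array([ 0.785, -0.008])), (array([177., 190.]), 0.17, array([0.425, 0.186]))]
lamp [0.693 0.116 0.376] [0.758 0.134 0.397]
```

View pics/w1.png

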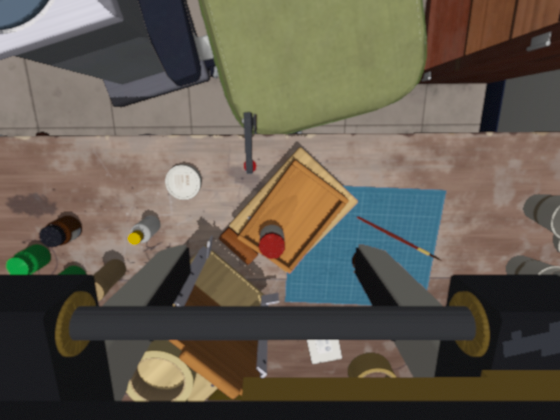

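The wrist picture shows the tray at (216,292), the cupboard's open front towards (265,225) and the amber jar at (232,60). I'll enlarge it for exact corners and check the lamp geometry.

Run:
```python
from h import *
im=cv2.imread("pics/w1.png")[135:295,180:365];cv2.imwrite("pics/w1c.png",cv2.resize(im,None,fx=3.7,fy=3.7,interpolation=cv2.INTER_CUBIC))
for n in("top","side"):
    f=grab(n);print(n,np.round(np.linalg.inv(f["extrinsics"])[:3,3],3),f["intrinsics"][0][0])
    for p in((.72,.12,.38),(.607,.219,.4),(.607,.219,.281)):print(np.round(proj(f,p)))
```

```text
top [0.46  0.183 1.034] 390.34075856865525
[125. 302.]
[182. 243.]
[196. 246.]
side [0.399 0.891 0.855] 442.8867228787494
[106. 236.]
[131. 274.]
[180. 275.]
```

View pics/w1c.png

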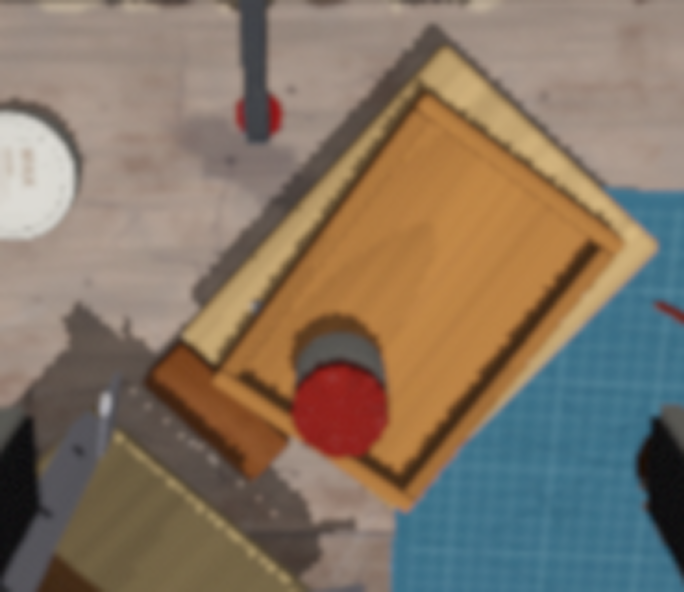

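The enlarged view shows the tray rim corners at crop (420,92), (620,245), (405,508) and (215,378). The stand corners are at (438,45), (657,245) and (185,340), and the shelf edge runs from (118,432) to (300,590).

Run:
```python
from h import *
np.set_printoptions(precision=4,suppress=True)
f=np.load("w1.npy",allow_pickle=True).item()
c=lambda x,y,z:at(f,(135+y/3.7,180+x/3.7),z)[:2]
T=np.array([c(*p,.069) for p in((420,92),(620,245),(405,508),(215,378))])
print("tray",T,T.mean(0)); u=(T[2]+T[3]-T[0]-T[1]);print("len",np.linalg.norm(u)/2,"yaw",np.degrees(np.arctan2(u[1],u[0])),u/np.linalg.norm(u))
S=np.array([c(*p,.045) for p in((438,45),(657,245),(185,340))])
u=S[2]-S[0];print("stand",S,np.linalg.norm(u),np.linalg.norm(S[1]-S[0]),"yaw",np.degrees(np.arctan2(u[1],u[0])),"centre",(S[1]+S[2])/2)
e=c(300,590,.043)-c(118,432,.043);n=np.array([e[1],-e[0]]);n*=np.sign(n[0]);print("cup front",c(118,432,.043),c(300,590,.043),"yaw",np.degrees(np.arctan2(n[1],n[0])))
print("pot cap",c(340,410,.101))
```

```text
tray [[0.4357 0.3695]
 [0.5227 0.4368]
 [0.6187 0.3153]
 [0.5343 0.2495]] [0.5278 0.3428]
len 0.1550767678733931 yaw -51.13250126113204 [ 0.6275 -0.7786]
stand [[0.4211 0.383 ]
 [0.5343 0.4571]
 [0.5204 0.2366]] 0.17686632577572445 0.1353039489414367 yaw -55.85521690290901 centre [0.5273 0.3469]
cup front [0.5564 0.1915] [0.6607 0.252 ] yaw -59.890117141239315
pot cap [0.5518 0.3026]
```

Call:
step_arm:
  deltas:
    - [-0.011,-0.0375,0.019,0,0,0,1]
    - [-0.011,-0.0375,0.019,0,0,0,1]
    - [-0.011,-0.0375,0.019,0,0,0,1]
    - [-0.011,-0.0375,0.019,0,0,0,1]
    - [-0.011,-0.0375,0.019,0,0,0,1]
    - [-0.011,-0.0375,0.019,0,0,0,1]
    - [-0.011,-0.0375,0.019,0,0,0,1]
    - [-0.011,-0.0375,0.019,0,0,0,1]
    - [-0.011,-0.0375,0.019,0,0,0,1]
    - [-0.011,-0.0375,0.019,0,0,0,1]

```text
time: 4.4
tcp_pos: [0.4509, -0.0584, 0.2082]
tcp_rot: [[-0.964, 0.266, 0.001], [0.266, 0.964, -0.0], [-0.001, 0.0, -1.0]]
contact_force: [-0.0, 0.4, -0.1]
opening: 1.0
finger_force: 0.0
```

Run:
```python
from h import *
np.set_printoptions(precision=4,suppress=True)
f=grab("wrist");cv2.imwrite("pics/w2.png",f["color"]);print(f["t"])
for k,z in dict(amber_jar=0,card_tube=0).items():
  for d in r.pinpoint(f,k)[:3]:
    p=at(f,d["pixel"],z);print(k,d["pixel"],d["p"],p,"tool delta",f["R"].T@(p-f["t"]))
# dark cap centroid check
h=cv2.cvtColor(f["color"],cv2.COLOR_BGR2HSV)
```

```text
[ 0.4509 -0.0584  0.2082]
amber_jar [269.4, 266.1] 0.88 [ 0.5518 -0.0949  0.    ] tool delta [-0.1069 -0.0083  0.2083]
amber_jar [233.7, 221.4] 0.78 [ 0.4903 -0.1354  0.    ] tool delta [-0.0583 -0.0637  0.2082]
amber_jar [190.4, 271.6] 0.72 [ 0.454  -0.0605  0.    ] tool delta [-0.0034 -0.0012  0.2082]
card_tube [252.8, 330.2] 0.76 [ 0.5514 -0.0104 -0.    ] tool delta [-0.084   0.073   0.2083]
```

View pics/w2.png

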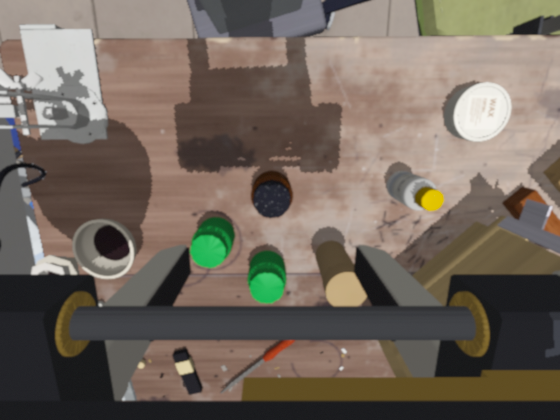

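The cap sits at (196,272), with the green jars and the tube clear of the fingers. I'll descend and grasp.

Call:
step_arm:
  deltas:
    - [-0.003,-0.001,0.027,0,0,0,1]
    - [0,0,0.027,0,0,0,1]
    - [0,0,0.027,0,0,0,1]
    - [0,0,0.027,0,0,0,1]
    - [0,0,0.027,0,0,0,1]
    - [0,0,0.027,0,0,0,1]
    - [0,0,0.027,0,0,0,1]
    - [0,0,0,0,0,0,1]
    - [0,0,0,0,0,0,0.3]
    - [0,0,0,0,0,0,0]

```text
time: 5.8
tcp_pos: [0.4544, -0.059, 0.0208]
tcp_rot: [[-0.964, 0.266, 0.002], [0.266, 0.964, -0.0], [-0.002, 0.0, -1.0]]
contact_force: [-0.4, -0.4, 0.5]
opening: 0.83
finger_force: 0.0
```

Call:
step_arm:
  deltas:
    - [0,0,0,0,0,0,0]
    - [0,0,0,0,0,0,0]
    - [0,0,0,0,0,0,0]
    - [0,0,0,0,0,0,0]
    - [0,0,-0.01,0,0,0,0]
    - [0,0,-0.03,0,0,0,0]
    - [0,0,-0.04,0,0,0,0]
    - [0,0,-0.04,0,0,0,0]
    - [0,0,-0.04,0,0,0,0]
    - [0,0,-0.02,0,0,0,0]

```text
time: 7.05
tcp_pos: [0.4539, -0.0591, 0.2021]
tcp_rot: [[-0.964, 0.267, 0.003], [0.267, 0.964, -0.001], [-0.003, 0.0, -1.0]]
contact_force: [-0.2, -0.3, -2.1]
opening: 0.49
finger_force: 30.0
```

Call:
step_arm:
  deltas:
    - [0.0237,0.0451,0,0,0,0,0]
    - [0.0237,0.0451,0,0,0,0,0]
    - [0.0237,0.0451,0,0,0,0,0]
    - [0.0237,0.0451,0,0,0,0,0]
    - [0.0237,0.0451,0,0,0,0,0]
    - [0,0,0,0,0,0.157,0]
    - [0,0,0,0,0,0.157,0]
    - [0,0,0,0,0,0.157,0]
    - [0,0,0,0,0,0.157,0]
    - [0,0,0,0,0,0,0]

```text
time: 8.3
tcp_pos: [0.3993, 0.1898, 0.1999]
tcp_rot: [[-0.624, 0.781, -0.0], [0.781, 0.624, -0.0], [0.0, -0.0, -1.0]]
contact_force: [-0.4, 0.3, -2.2]
opening: 0.492
finger_force: 30.0
```

Call:
step_arm:
  deltas:
    - [0.01,0.0244,0,0,0,0,0]
    - [0.01,0.0244,0,0,0,0,0]
    - [0.01,0.0244,0,0,0,0,0]
    - [0.01,0.0244,0,0,0,0,0]
    - [0.01,0.0244,0,0,0,0,0]
    - [0.01,0.0244,0,0,0,0,0]
    - [0.01,0.0244,0,0,0,0,0]
    - [0.01,0.0244,0,0,0,0,0]
    - [0,0,0,0,0,0,0]
    - [0,0,0,0,0,0,0]

```text
time: 9.55
tcp_pos: [0.5019, 0.3736, 0.1995]
tcp_rot: [[-0.625, 0.781, -0.001], [0.781, 0.625, -0.001], [-0.0, -0.001, -1.0]]
contact_force: [0.2, -1.1, -2.7]
opening: 0.488
finger_force: 30.0
```

Run:
```python
from h import *
np.set_printoptions(precision=4,suppress=True)
f=grab("wrist");im=f["color"];print(f["t"],f["R"])
c=np.array([.528,.343]);u=np.array([np.cos(np.radians(-51.5)),np.sin(np.radians(-51.5))]);v=np.array([-u[1],u[0]])
for sx,sy in((-1,-1),(-1,1),(1,1),(1,-1)):
    p=proj(f,[*(c+.08*sx*u+.055*sy*v),.069]);cv2.circle(im,(int(round(p[1])),int(round(p[0]))),2,(255,0,255),-1)
for d in r.pinpoint(f,"tray")[:2]+r.pinpoint(f,"pigment_pot")[:1]+r.pinpoint(f,"cupboard")[:1]:print(d)
cv2.imwrite("pics/w3.png",cv2.resize(im,None,fx=1.4,fy=1.4))
np.save("w3.npy",f,allow_pickle=True)
```

```text
[0.5019 0.3736 0.1995] [[-0.6249  0.7807 -0.0007]
 [ 0.7807  0.6249 -0.0006]
 [-0.     -0.0009 -1.    ]]
```

View pics/w3.png

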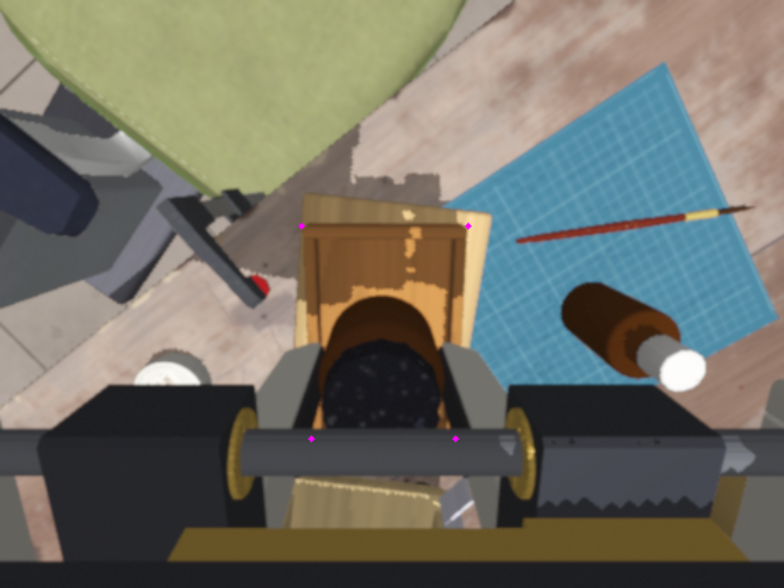

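The predicted rear corners (magenta) lie on the tray's rim, so the jar is centred over the rear half. I'll lower it.

Call:
step_arm:
  deltas:
    - [0,0.001,0.02,0,0,0,0]
    - [0,0,0.025,0,0,0,0]
    - [0,0,0.025,0,0,0,0]
    - [0,0,0.025,0,0,0,0]
    - [0,0,0.015,0,0,0,0]
    - [0,0,0.008,0,0,0,0]
    - [0,0,0.005,0,0,0,0]
    - [0,0,0.003,0,0,0,0]
    - [0,0,0.001,0,0,0,0]
    - [0,0,0,0,0,0,0]

```text
time: 11.0
tcp_pos: [0.5032, 0.3748, 0.0729]
tcp_rot: [[-0.623, 0.782, 0.0], [0.782, 0.623, 0.0], [-0.0, 0.0, -1.0]]
contact_force: [0.2, -0.3, -2.2]
opening: 0.489
finger_force: 30.0
```

Call:
step_arm:
  deltas:
    - [0,0,0.001,0,0,0,0]
    - [0,0,0.001,0,0,0,0]
    - [0,0,0,0,0,0,0]
    - [0,0,0,0,0,0,0.56]
    - [0,0,0,0,0,0,0.58]
    - [0,0,0,0,0,0,0.6]
    - [0,0,0,0,0,0,0.6]
    - [0,0,-0.01,0,0,0,0.6]
    - [0,0,-0.03,0,0,0,0.6]
    - [0,0,-0.04,0,0,0,0.6]

```text
time: 12.25
tcp_pos: [0.5028, 0.3745, 0.1515]
tcp_rot: [[-0.623, 0.782, -0.001], [0.782, 0.623, -0.001], [0.0, -0.001, -1.0]]
contact_force: [0.2, 0.3, -0.4]
opening: 0.603
finger_force: 0.0
```

Run:
```python
from h import *
from scipy.spatial.transform import Rotation as Ro
s=r.sense();print(s["qpos"])
q=np.array(s["qpos"]);Rm=Ro.from_euler("ZYZYZ",[q[0],q[1]+q[2],q[3],q[4],90+q[5]],degrees=True).as_matrix();print(np.abs(Rm-np.array(s["tcp_rot"])).max())
a=np.radians(-57.);u=np.array([np.cos(a),np.sin(a),0]);dn=np.array([0,0,-1.])
for tilt in(35,45,55):
  t=np.radians(tilt);z=np.sin(t)*u+np.cos(t)*dn
  for flip in(1,-1):
    y=flip*np.array([-u[1],u[0],0]);x=np.cross(y,z);R=np.c_[x,y,z]
    for tcp in((.48,.405,.06),(.62,.21,.06)):
      wc=np.array(tcp)-.35*z
      for q23 in(100,120):
        q1=np.degrees(np.arctan2(wc[1],wc[0]))
        e=Ro.from_matrix((Ro.from_euler("ZY",[q1,q23],degrees=True).as_matrix()).T@R).as_euler("ZYZ",degrees=True)
        print(tilt,flip,tcp,q23,"wc",np.round(wc,2),"q1 %.0f q4 %.0f q5 %.0f q6 %.0f"%(q1,e[0],e[1],e[2]-90))
```

```text
[ 3.24284513e+01  3.20737965e+01  8.60897028e+01 -9.57912363e-04
  6.19049583e+01 -6.13074371e+00]Traceback (most recent call last):
  File "<stdin>", line 4, in <module>
  File "scipy/spatial/transform/_rotation.pyx", line 1413, in scipy.spatial.transform._rotation.Rotation.from_euler
ValueError: Expected axis specification to be a non-empty string of upto 3 characters, got ZYZYZ
```

Run:
```python
from h import *
from scipy.spatial.transform import Rotation as Ro
E=lambda s,v:Ro.from_euler(s,v,degrees=True).as_matrix()
s=r.sense();q=np.array(s["qpos"]);print(np.abs(E("ZYZ",[q[0],q[1]+q[2],q[3]])@E("YZ",[q[4],90+q[5]])-np.array(s["tcp_rot"])).max())
a=np.radians(-57.);u=np.array([np.cos(a),np.sin(a),0]);dn=np.array([0,0,-1.])
for tilt in(35,50):
  t=np.radians(tilt);z=np.sin(t)*u+np.cos(t)*dn
  for flip in(1,-1):
    y=flip*np.array([-u[1],u[0],0]);x=np.cross(y,z);R=np.c_[x,y,z]
    for tcp in((.48,.405,.06),(.62,.21,.06)):
      wc=np.array(tcp)-.35*z
      for q23 in(100,120):
        q1=np.degrees(np.arctan2(wc[1],wc[0]))-4
        e=Ro.from_matrix(E("ZY",[q1,q23]).T@R).as_euler("ZYZ",degrees=True)
        print(tilt,flip,tcp,q23,"wc",np.round(wc,2),"q1 %.0f q4 %.0f q5 %.0f q6 %.0f"%(q1,e[0],e[1],e[2]-90))
```

```text
2.478079590487181e-16
35 1 (0.48, 0.405, 0.06) 100 wc [0.37 0.57 0.35] q1 53 q4 -33 q5 93 q6 22
35 1 (0.48, 0.405, 0.06) 120 wc [0.37 0.57 0.35] q1 53 q4 -34 q5 76 q6 33
35 1 (0.62, 0.21, 0.06) 100 wc [0.51 0.38 0.35] q1 33 q4 -35 q5 82 q6 5
35 1 (0.62, 0.21, 0.06) 120 wc [0.51 0.38 0.35] q1 33 q4 -39 q5 66 q6 18
35 -1 (0.48, 0.405, 0.06) 100 wc [0.37 0.57 0.35] q1 53 q4 -33 q5 93 q6 -158
35 -1 (0.48, 0.405, 0.06) 120 wc [0.37 0.57 0.35] q1 53 q4 -34 q5 76 q6 -147
35 -1 (0.62, 0.21, 0.06) 100 wc [0.51 0.38 0.35] q1 33 q4 -35 q5 82 q6 -175
35 -1 (0.62, 0.21, 0.06) 120 wc [0.51 0.38 0.35] q1 33 q4 -39 q5 66 q6 -162
50 1 (0.48, 0.405, 0.06) 100 wc [0.33 0.63 0.28] q1 58 q4 -45 q5 102 q6 24
50 1 (0.48, 0.405, 0.06) 120 wc [0.33 0.63 0.28] q1 58 q4 -44 q5 88 q6 38
50 1 (0.62, 0.21, 0.06) 100 wc [0.47 0.43 0.28] q1 39 q4 -50 q5 88 q6 11
50 1 (0.62, 0.21, 0.06) 120 wc [0.47 0.43 0.28] q1 39 q4 -52 q5 75 q6 27
50 -1 (0.48, 0.405, 0.06) 100 wc [0.33 0.63 0.28] q1 58 q4 -45 q5 102 q6 -156
50 -1 (0.48, 0.405, 0.06) 120 wc [0.33 0.63 0.28] q1 58 q4 -44 q5 88 q6 -142
50 -1 (0.62, 0.21, 0.06) 100 wc [0.47 0.43 0.28] q1 39 q4 -50 q5 88 q6 -169
50 -1 (0.62, 0.21, 0.06) 120 wc [0.47 0.43 0.28] q1 39 q4 -52 q5 75 q6 -153
```

Run:
```python
from h import *
np.set_printoptions(precision=4,suppress=True)
f=np.load("w3.npy",allow_pickle=True).item()
a=at(f,(480/1.4,295/1.4),.043);b=at(f,(494/1.4,440/1.4),.043);e=b-a
print(a,b,np.linalg.norm(e),"cup yaw",np.degrees(np.arctan2(e[1],e[0]))-90)
a=at(f,(196/1.4,304/1.4),.045);b=at(f,(214/1.4,491/1.4),.045);e=b-a
print(a,b,np.linalg.norm(e),"stand yaw",np.degrees(np.arctan2(e[1],e[0]))-90)
# target poses
o=np.array([.6085,.2218])
for yaw in(-58,-59,-60):
    u=np.array([np.cos(np.radians(yaw)),np.sin(np.radians(yaw))]);v=np.array([-u[1],u[0]])
    for n,c in(("tray",[.528,.343]),("stand",[.5273,.3469])):
        d=np.array(c)-o;print(yaw,n,"in cup frame",d@u,d@v)
```

```text
[0.5555 0.1892 0.043 ] [0.6607 0.2554 0.043 ] 0.12423714036473703 cup yaw -57.817218536575446
[0.4232 0.3846 0.045 ] [0.5342 0.4575 0.045 ] 0.13285397360895096 stand yaw -56.71560115732086
-58 tray in cup frame -0.14544193002493186 -0.004041656915527853
-58 stand in cup frame -0.14912026108490514 -0.0025686054523278994
-59 tray in cup frame -0.14534924187535542 -0.006579353027421483
-59 stand in cup frame -0.14905272100053066 -0.005170721645763792
-60 tray in cup frame -0.145212278938674 -0.009115045004647299
-60 stand in cup frame -0.14893977801343328 -0.007771262787296451
```

The jar is released and level. Next I back off behind the tray and tilt the tool forward for pushing.

Call:
step_arm:
  deltas:
    - [0.025,0,0,0,0,0,0.6]
    - [0.025,0,0,0,0,0,0.6]
    - [0.025,0,0,0,0,0,0.7]
    - [0,0,0,0,-0.14,0,0.7]
    - [0,0,0,0,-0.14,0,0.7]
    - [0,0,0,0,-0.14,0,0.7]
    - [0,0,0,0,-0.14,0,0.7]
    - [0,0,0,0,-0.14,0,0.7]
    - [0,0,0,0,-0.138,0,0.7]
    - [0,0,0,0,0,0,0.7]

```text
time: 13.5
tcp_pos: [0.4553, 0.434, 0.1495]
tcp_rot: [[-0.419, 0.781, 0.463], [0.521, 0.625, -0.581], [-0.743, -0.002, -0.669]]
contact_force: [0.8, 0.4, 0.8]
opening: 0.706
finger_force: 0.0
```

Run:
```python
from h import *
s=r.sense();print(np.round(s["qpos"],1),np.round(s["tcp_pos"],4))
f=grab("side");c=cv2.resize(f["color"][150:390,170:430],None,fx=2.4,fy=2.4);cv2.imwrite("pics/s2.png",c)
for k in("amber_jar","pigment_pot","tray"):print(k,[(d["p"],np.round(at(f,d["pixel"],.045 if k=="tray" else .051),4)) for d in r.pinpoint(f,k)[:3]])
```

```text
[ 57.3  43.6  80.1 -45.6  80.1  36.7] [0.4553 0.434  0.1495]
amber_jar [(0.98, array([0.5013, 0.3709, 0.051 ])), (0.74, array([ 0.4889, -0.0719,  0.051 ])), (0.58, array([ 0.539 , -0.0515,  0.051 ]))]
pigment_pot [(0.65, array([0.5539, 0.3074, 0.051 ]))]
tray [(0.92, array([0.5315, 0.3362, 0.045 ]))]
```

View pics/s2.png

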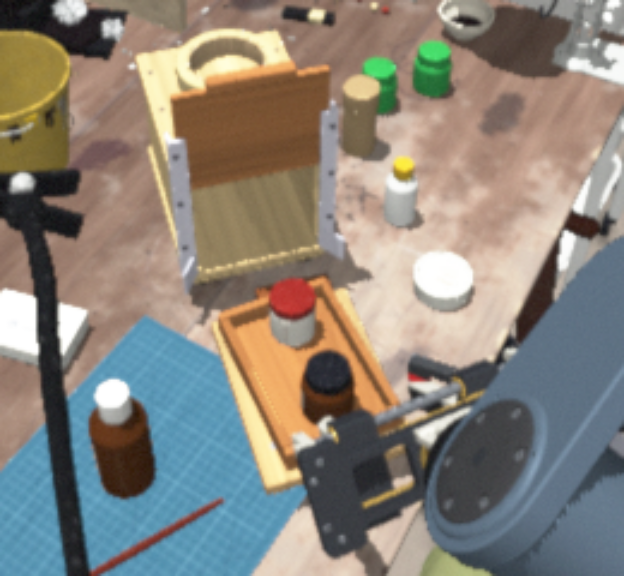

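The side crop shows the amber jar upright at (385,328) in the rear of the tray and the gripper behind it. I'll lower and approach the rear wall.

Call:
step_arm:
  deltas:
    - [0.0139,0,0.0125,0,0,0,0.7]
    - [0.0139,0,0.0125,0,0,0,0.7]
    - [0.0139,0,0.0125,0,0,0,0.7]
    - [0.0139,0,0.0125,0,0,0,0.7]
    - [0.0139,0,0.0125,0,0,0,0.7]
    - [-0.0067,0,0.0074,0,0,0,0.7]
    - [-0.0067,0,0.0074,0,0,0,0.7]
    - [0,0,0,0,0,0,0.7]
    - [0,0,0,0,0,0,0.7]
    - [0,0,0,0,0,0,0.7]

```text
time: 14.95
tcp_pos: [0.4687, 0.4181, 0.0576]
tcp_rot: [[-0.417, 0.782, 0.464], [0.523, 0.623, -0.581], [-0.743, 0.001, -0.669]]
contact_force: [-0.0, 0.6, 0.6]
opening: 0.702
finger_force: 0.0
```

Call:
step_arm:
  deltas:
    - [-0.003,0,0.0045,0,0,0,0.7]
    - [-0.003,0,0.0045,0,0,0,0.7]
    - [-0.002,0,0.0022,0,0,0,0.7]
    - [-0.003,0.0005,0.0033,0.0076,0,0.0068,0.7]
    - [-0.004,0.0007,0.0045,0.0076,0,0.0068,0.7]
    - [-0.004,0.0007,0.0045,0.0076,0,0.0068,0.7]
    - [-0.004,0.0007,0.0045,0.0076,0,0.0068,0.7]
    - [-0.004,0.0007,0.0045,0.0076,0,0.0068,0.7]
    - [-0.004,0.0007,0.0045,0.0076,0,0.0068,0.7]
    - [-0.004,0.0007,0.0045,0.0076,0,0.0068,0.7]

```text
time: 16.2
tcp_pos: [0.5057, 0.3772, 0.0557]
tcp_rot: [[-0.378, 0.825, 0.42], [0.552, 0.565, -0.613], [-0.743, 0.0, -0.669]]
contact_force: [-2.7, 3.9, 3.4]
opening: 0.696
finger_force: 2.8
```

```bash
cat > st.py <<'E'
from h import *
np.set_printoptions(precision=4,suppress=True)
a=np.radians(-58.5);U=np.array([np.cos(a),np.sin(a)]);V=np.array([-U[1],U[0]])
def st():
    s=r.sense();R=np.array(s["tcp_rot"]);d=np.array(s["tcp_pos"])[:2]-[.6085,.222]
    print(s["time"],"cup x y",d@U,d@V,"z",s["tcp_pos"][2],"yaw",np.degrees(np.arctan2(R[1,2],R[0,2])),"F",s["contact_force"])
    f=grab("side")
    for k in("tray","amber_jar","pigment_pot"):
        for q in r.pinpoint(f,k)[:1]:
            p=at(f,q["pixel"],.045 if k=="tray" else .051)[:2]-[.6085,.222];print(k,q["p"],p@U,p@V)
    return f
E
python3 -c "from st import *;st()"
```

```text
16.2 cup x y -0.1860169561527426 -0.006560238030394691 z 0.05566605636728425 yaw -55.560178528558886 F [-2.7276  3.8537  3.4274]
tray 0.73 -0.09164774389130381 -0.004645214384067756
amber_jar 0.7 -0.14545424663437626 0.0004390974815427603
pigment_pot 0.62 -0.05097522017323322 -0.006177961410219074
```

Call:
step_arm:
  deltas:
    - [-0.004,0.0005,0.0045,0.0076,0,0.0068,0.7]
    - [-0.004,0.0005,0.0045,0.0076,0,0.0068,0.7]
    - [-0.004,0.0005,0.0045,0.0076,0,0.0068,0.7]
    - [-0.004,0.0005,0.0045,0.0076,0,0.0068,0.7]
    - [-0.004,0.0005,0.0045,0.0076,0,0.0068,0.7]
    - [-0.004,0.0003,0.0045,0,0,0,0.7]
    - [-0.004,0.0003,0.0045,0,0,0,0.7]
    - [-0.004,0.0003,0.0045,0,0,0,0.7]
    - [-0.004,0.0003,0.0045,0,0,0,0.7]
    - [-0.004,0.0003,0.0045,0,0,0,0.7]

```text
time: 17.65
tcp_pos: [0.5412, 0.3285, 0.0554]
tcp_rot: [[-0.35, 0.852, 0.389], [0.57, 0.523, -0.633], [-0.743, -0.0, -0.669]]
contact_force: [-3.3, 4.8, 4.1]
opening: 0.702
finger_force: 2.9
```

```bash
python3 -c "
from st import *
f=st();cv2.imwrite('pics/s3.png',cv2.resize(f['color'][150:390,170:430],None,fx=2.4,fy=2.4))"
```

```text
17.65 cup x y -0.12600121430058386 -0.0016977657110023277 z 0.055362535906579025 yaw -58.44472068585498 F [-3.2546  4.8399  4.1373]
tray 0.8 -0.03714566374892574 0.002961913984844522
amber_jar 0.71 -0.08095541968114697 0.00010859902266967353
pigment_pot 0.67 -2.5401907590204884e-05 -0.00529646672626776
```

View pics/s3.png

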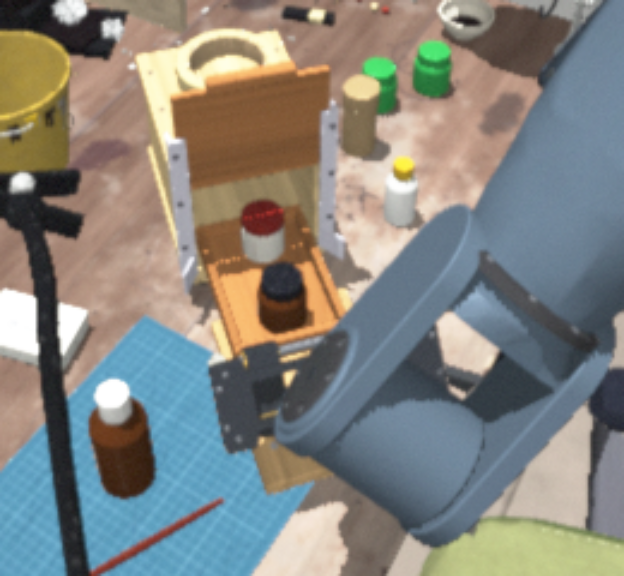

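The tray is across the gap, straight in the cupboard's mouth with both jars upright (amber at crop (297,283)). I'll keep pushing.

Call:
step_arm:
  deltas:
    - [-0.0047,0.0002,0.0052,0,0,0,0.7]
    - [-0.0047,0.0002,0.0052,0,0,0,0.7]
    - [-0.0047,0.0002,0.0052,0,0,0,0.7]
    - [-0.0047,0.0002,0.0052,0,0,0,0.7]
    - [-0.0047,0.0002,0.0052,0,0,0,0.7]
    - [-0.0047,0.0002,0.0052,0,0,0,0.7]
    - [-0.0047,0.0002,0.0052,0,0,0,0.7]
    - [-0.0047,0.0002,0.0052,0,0,0,0.7]
    - [-0.0047,0,0.0052,0,0,0,0.7]
    - [-0.0047,0,0.0052,0,0,0,0.7]

```text
time: 19.1
tcp_pos: [0.5795, 0.2698, 0.0558]
tcp_rot: [[-0.35, 0.852, 0.39], [0.57, 0.524, -0.633], [-0.744, 0.001, -0.669]]
contact_force: [-2.5, 3.4, 2.3]
opening: 0.701
finger_force: 2.3
```

```bash
python3 -c "from st import *;st()"
```

```text
19.1 cup x y -0.055928413514162965 0.00020903490211978534 z 0.05582063226800381 yaw -58.405248497571094 F [-2.5185  3.404   2.2717]
tray 0.93 0.027059784839712463 0.0003289637496491007
amber_jar 0.69 -0.014226294615413148 -0.0005171893370011861
pigment_pot 0.46 0.06485130262460402 0.002166109149599732
```

Call:
step_arm:
  deltas:
    - [-0.0044,0,0.0049,0,0,0,0.7]
    - [-0.0044,0,0.0049,0,0,0,0.7]
    - [-0.0044,0,0.0049,0,0,0,0.7]
    - [-0.0044,0,0.0049,0,0,0,0.7]
    - [-0.0044,0,0.0049,0,0,0,0.7]
    - [-0.0044,0,0.0049,0,0,0,0.7]
    - [-0.0044,0,0.0049,0,0,0,0.7]
    - [-0.0044,0,0.0049,0,0,0,0.7]
    - [-0.0027,0,0.003,0,0,0,0.7]
    - [-0.0013,0,0.0015,0,0,0,0.7]

```text
time: 20.55
tcp_pos: [0.6098, 0.2196, 0.0552]
tcp_rot: [[-0.35, 0.852, 0.389], [0.57, 0.523, -0.634], [-0.743, -0.0, -0.669]]
contact_force: [-2.3, 4.0, 1.8]
opening: 0.698
finger_force: 2.5
```

```bash
python3 -c "
from st import *
f=st();cv2.imwrite('pics/s4.png',cv2.resize(f['color'][150:390,170:430],None,fx=2.4,fy=2.4))"
```

```text
20.55 cup x y 0.0027542210684542326 -0.00011181759151800589 z 0.05520183001691018 yaw -58.47664622858456 F [-2.3361  3.975   1.7796]
tray 0.87 0.09383792003743854 0.002044704910565226
amber_jar 0.73 0.04110294721128368 0.005195375353382399
```

View pics/s4.png

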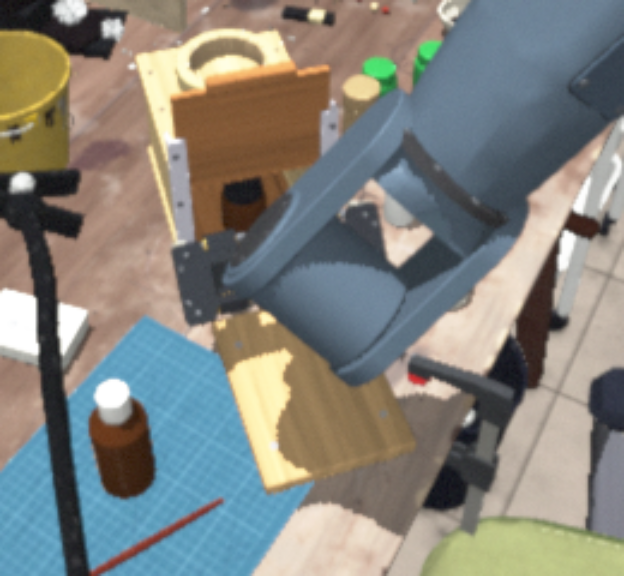

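The amber jar stands just inside the opening at crop (205,242), and about 18 mm remain.

Call:
step_arm:
  deltas:
    - [-0.0023,0,0.0026,0,0,0,0.7]
    - [-0.0023,0,0.0026,0,0,0,0.7]
    - [-0.0023,0,0.0026,0,0,0,0.7]
    - [-0.0023,0,0.0026,0,0,0,0.7]
    - [-0.0007,0,0.0007,0,0,0,0.7]
    - [-0.0007,0,0.0007,0,0,0,0.7]
    - [-0.0007,0,0.0007,0,0,0,0.7]
    - [0,0,0,0,0,0,0.7]
    - [0,0,0,0,0,0,0.7]
    - [0,0,0,0,0,0,0.7]

```text
time: 22.0
tcp_pos: [0.6185, 0.2055, 0.0552]
tcp_rot: [[-0.35, 0.852, 0.389], [0.57, 0.523, -0.634], [-0.743, -0.0, -0.669]]
contact_force: [-2.6, 3.7, 1.4]
opening: 0.7
finger_force: 2.5
```

Call:
step_arm:
  deltas:
    - [-0.0005,0,0.0005,0,0,0,0.7]
    - [-0.0005,0,0.0005,0,0,0,0.7]
    - [-0.0005,0,0.0005,0,0,0,0.7]
    - [-0.0005,0,0.0005,0,0,0,0.7]
    - [0,0,0,0,0,0,0.7]
    - [0,0,0,0,0,0,0.7]
    - [0,0,0,0,0,0,0.7]
    - [0,0,0,0,0,0,0.7]
    - [0,0,0,0,0,0,0.7]
    - [0,0,0,0,0,0,0.7]

```text
time: 23.25
tcp_pos: [0.6196, 0.2051, 0.0552]
tcp_rot: [[-0.351, 0.851, 0.39], [0.571, 0.525, -0.631], [-0.742, 0.001, -0.671]]
contact_force: [-9.5, 15.9, 4.1]
opening: 0.701
finger_force: 9.7
```

The force has built up against the back, so the tray is home. I'll retract, close the fingers and go up to the rail.

Call:
step_arm:
  deltas:
    - [0.0147,0,-0.0163,0,0,0,0.7]
    - [0.0147,0,-0.0163,0,0,0,0.7]
    - [0.0147,0,-0.0163,0,0,0,0.7]
    - [0.0147,0,-0.0163,0,0,0,0.7]
    - [-0.0316,0,-0.0284,0,0,0,0.5]
    - [-0.0316,0,-0.0284,0,0,0,0.3]
    - [-0.0316,0,-0.0284,0,0,0,0]
    - [-0.0316,0,-0.0284,0,0,0,0]
    - [-0.0316,0,-0.0284,0,0,0,0]
    - [-0.0316,0,-0.0284,0,0,0,0]

```text
time: 24.5
tcp_pos: [0.5735, 0.2785, 0.3116]
tcp_rot: [[-0.351, 0.852, 0.389], [0.57, 0.524, -0.633], [-0.743, -0.001, -0.669]]
contact_force: [0.8, 0.2, 0.1]
opening: 0.103
finger_force: 0.0
```

```bash
python3 -c "
from st import *
f=st()
print([ (d['p'],(lambda p:(p@U,p@V))(at(f,d['pixel'],.281)[:2]-[.6085,.222])) for d in r.pinpoint(f,'shutter_rail')[:1]],r.sense()['qpos'])
cv2.imwrite('pics/s5.png',cv2.resize(f['color'][130:370,170:430],None,fx=2.4,fy=2.4))"
```

```text
24.5 cup x y -0.06644332081666078 -0.0002966151238952544 z 0.3115743561303677 yaw -58.45911998817397 F [0.8028 0.203  0.1216]
tray 0.81 0.10782376743125484 0.00608587523565955
amber_jar 0.67 0.0561393531952149 -0.0029578071579484826
[(0.91, (np.float64(0.003997809620273139), np.float64(-0.005547167259381793)))] [ 40.1592  30.7197  78.5098 -47.6918  83.422   19.8986]
```

View pics/s5.png

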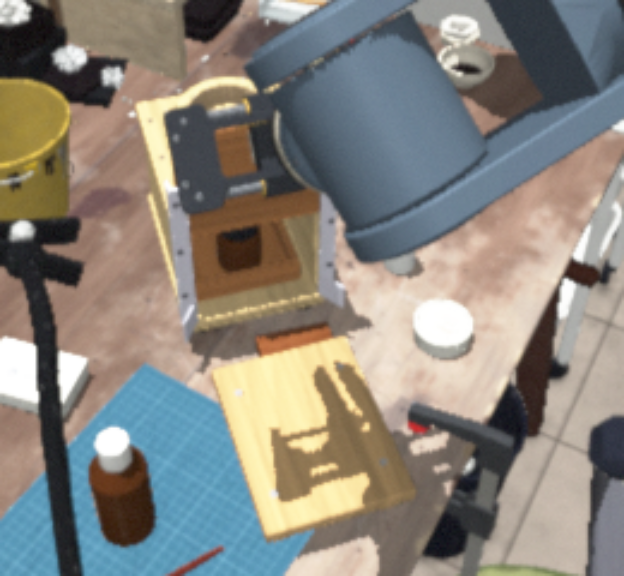

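The tray sits home behind the raised shutter with the amber jar visible at crop (248,240). Next I move over the rail and press down.

Call:
step_arm:
  deltas:
    - [-0.0132,0,0.0147,0,0,0,0]
    - [-0.0132,0,0.0147,0,0,0,0]
    - [-0.0132,0,0.0147,0,0,0,0]
    - [-0.0132,0,0.0147,0,0,0,0]
    - [0,0,0,0,0,0,0]
    - [0.0089,0,0.008,0,0,0,0]
    - [0.0059,0,0.0054,0,0,0,0]
    - [0.0059,0,0.0054,0,0,0,0]
    - [0.0059,0,0.0054,0,0,0,0]
    - [0.0059,0,0.0054,0,0,0,0]

```text
time: 26.0
tcp_pos: [0.6157, 0.2105, 0.2658]
tcp_rot: [[-0.35, 0.852, 0.389], [0.57, 0.524, -0.633], [-0.743, -0.0, -0.669]]
contact_force: [-2.0, 2.2, 4.4]
opening: 0.007
finger_force: 2.0
```

```bash
python3 -c "
from st import *
f=st();g=r.pinpoint(f,'shutter_rail')
print([(d['p'],d['pixel']) for d in g[:2]],proj(f,(.6124,.2156,.281)),proj(f,(.6124,.2156,.26)))"
```

```text
26.0 cup x y 0.01355797494060168 9.066835087845851e-05 z 0.2657741517546383 yaw -58.43254506527473 F [-2.0161  2.207   4.3897]
tray 0.96 0.11422728148517089 0.0047107623139615576
amber_jar 0.68 0.05684302744187209 0.007376699175314402
[(0.63, [187.4, 275.6])] (np.float64(178.67580086802306), np.float64(273.34979402335057)) (np.float64(186.50265605767186), np.float64(273.64210572039866))
```

The rail is moving down with about 4 N on it.

Call:
step_arm:
  deltas:
    - [0.0077,0,0.007,0,0,0,0]
    - [0.0077,0,0.007,0,0,0,0]
    - [0.0077,0,0.007,0,0,0,0]
    - [0.0077,0,0.007,0,0,0,0]
    - [0.0077,0,0.007,0,0,0,0]
    - [0.0077,0,0.007,0,0,0,0]
    - [0.0077,0,0.007,0,0,0,0]
    - [0.0045,0,0.004,0,0,0,0]
    - [0,0,0,0,0,0,0]
    - [0,0,0,0,0,0,0]

```text
time: 27.5
tcp_pos: [0.6155, 0.2096, 0.1869]
tcp_rot: [[-0.351, 0.853, 0.388], [0.57, 0.523, -0.634], [-0.743, -0.001, -0.669]]
contact_force: [-0.3, 0.1, -0.5]
opening: 0.007
finger_force: 0.0
```

Call:
step_arm:
  deltas:
    - [0.0022,0,0.002,0,0,0,0]
    - [0.0022,0,0.002,0,0,0,0]
    - [0.0015,0,0.0013,0,0,0,0]
    - [0.0007,0,0.0007,0,0,0,0]
    - [0.0007,0,0.0007,0,0,0,0]
    - [0.0007,0,0.0007,0,0,0,0]
    - [0,0,0,0,0,0,0]
    - [0,0,0,0,0,0,0]
    - [0,0,0,0,0,0,0]
    - [0,0,0,0,0,0,0]

```text
time: 28.75
tcp_pos: [0.616, 0.2097, 0.1772]
tcp_rot: [[-0.349, 0.852, 0.389], [0.57, 0.523, -0.634], [-0.744, 0.0, -0.668]]
contact_force: [-4.9, 0.4, 8.0]
opening: 0.008
finger_force: 4.3
```

Call:
step_arm:
  deltas:
    - [0.0006,0,0.0005,0,0,0,0]
    - [0.0006,0,0.0005,0,0,0,0]
    - [0,0,0,0,0,0,0]
    - [0,0,0,0,0,0,0]
    - [0,0,0,0,0,0,0]
    - [0,0,0,0,0,0,0]
    - [0,0,0,0,0,0,0]
    - [0,0,0,0,0,0,0]
    - [0,0,0,0,0,0,0]
    - [0,0,0,0,0,0,0]

```text
time: 30.0
tcp_pos: [0.6161, 0.2098, 0.1768]
tcp_rot: [[-0.348, 0.853, 0.39], [0.569, 0.523, -0.635], [-0.745, 0.001, -0.667]]
contact_force: [-7.5, 0.8, 16.8]
opening: 0.006
finger_force: 8.0
```

The force rises while the height stays put, so the shutter is against its stop. I'll lift clear.

Call:
step_arm:
  deltas:
    - [-0.0074,0,-0.0067,0,0,0,0]
    - [-0.0149,0,-0.0134,0,0,0,0]
    - [-0.0149,0,-0.0134,0,0,0,0]
    - [-0.0149,0,-0.0134,0,0,0,0]
    - [-0.0149,0,-0.0134,0,0,0,0]
    - [0.0134,0,-0.0149,0,0,0,0]
    - [0.0134,0,-0.0149,0,0,0,0]
    - [0.0134,0,-0.0149,0,0,0,0]
    - [0,0,0,0,0,0,0]
    - [0,0,0,0,0,0,0]

```text
time: 31.25
tcp_pos: [0.5844, 0.2611, 0.2646]
tcp_rot: [[-0.351, 0.852, 0.389], [0.569, 0.524, -0.634], [-0.743, -0.001, -0.669]]
contact_force: [0.7, -0.4, -0.0]
opening: 0.003
finger_force: 0.0
```

```bash
python3 -c "
from st import *
f=st();print([(d['p'],d['pixel']) for d in r.pinpoint(f,'shutter_rail')[:1]],proj(f,(.6124,.2156,.171)))
cv2.imwrite('pics/s6.png',cv2.resize(f['color'][130:370,170:430],None,fx=2.4,fy=2.4))"
```

```text
31.25 cup x y -0.045907982700656554 -8.678745182043638e-05 z 0.26462547854146806 yaw -58.47980780934176 F [ 0.728  -0.36   -0.0026]
amber_jar 0.53 0.18543554559986578 -0.26256948029570387
[(0.71, [217.6, 276.6])] (np.float64(217.1890154232567), np.float64(274.7881575592322))
```

View pics/s6.png

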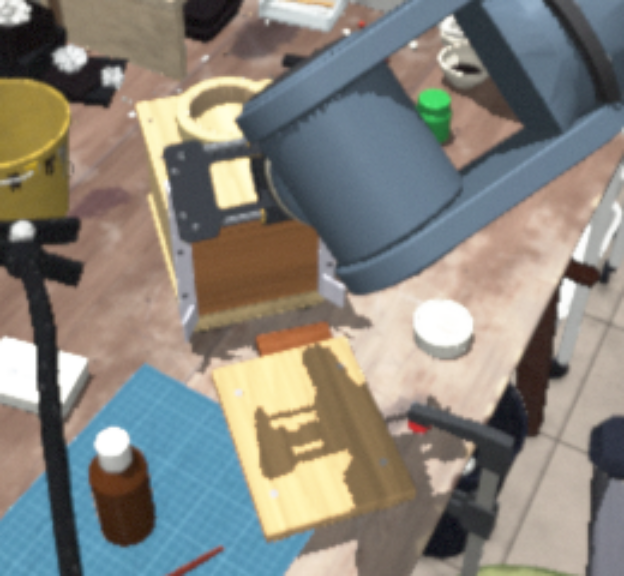

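The shutter is down to the shelf: it fills the opening at crop (265,260), and the rail is at its shut position. The arm is clear, so I'm handing in.

```bash
python3 -c "
from h import *
print(r.hand_in())"
```

```text
the job is handed in; nothing more can be done
None
```

I handed the job in with the amber jar standing in the tray's free rear end, the tray pushed home against the cupboard's back, and the shutter pressed down to its stop; the hand-in returned no verdict.

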